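Zero a paint-thickness gauge and hold it on the marked spot of a sloping sample panel

ROBOT

A 6-joint arm with a two-finger parallel gripper is mounted at the origin on a cart in front of the work surface, level with it; the furniture and walls round the work are solid. World frame = base frame: x ahead of the robot, y to its left, z up, the work surface at z = 0. Lengths are in mm, angles in rad, forces in N, time in s.
With the tool pointing down it reaches from about 350 to 725 mm from the base axis. Payload 6 kg.
Tool frame: the origin (TCP) lies at the very end of the fingers, on their centre line; the grasp point (between the pads) lies 19 mm behind it; z points along the fingers, y is the line along which they close (so a half turn about z gives the same grasp; the last joint's range is limited). The gripper opens to 85 mm and grips with 20 to 120 N. Pads are 22 mm wide; open, the fingers measure 114 mm over their backs; the gripper's body (76 mm by 85 mm) begins 54 mm behind the grasp point. The pads swing forward as they close: fully open they stand 13 mm farther back than shut.
Start: joints at [-0.989, 0.04, 0.085, 0, -1.615, -0.334], TCP at [147.173, -581.647, 231.261] pointing down, gripper open.
Joint ranges: [-2.56, 2.56], [-1.29, 2.01], [-1.08, 1.49], [-3.29, 1.98], [-2.81, -0.18], [-2.99, 2.99]. Speed limits (rad/s): [2.57, 2.57, 3.01, 3.14, 3.14, 3.14].

INTERFACE

Orientations are given as a unit quaternion [w, x, y, z].
In Python, from station import r gives the robot as it stands.
- The arm moves only by the shell command python3 nudge.py 'ROWS'. ROWS is a JSON list of rows, 1 to 8 of them, each of 7 numbers: dx, dy, dz in mm, then a rotation vector rx, ry, rz in rad, then the finger opening in mm; each row is the pose to reach, as a shift and turn from the pose commanded when the command began, along the tool's axes at that moment; what a row does not reach only later rows make up. A row lasts 1/12 s, in which the tool goes at most 41.7 mm and 0.125 rad, less where a joint would pass 70% of its speed; a pose out of reach is approached as far as the arm can. The fingers move at their own pace and stop on an object; the grip force is fixed at half the most. Time passes only in rows, so rows that do not move let the fingers close. It prints the time, the measured TCP pose, the force, the opening and the grip force at its end.
- r.sense(): the state, without advancing time (a new reading comes with each control period).
- r.get_image(name): name is "scene" or "side" or "wrist"; returns a dict with "color" (420x560x3 uint8, red, green, blue), "camera_matrix" (3x3 intrinsics, pixels), "rvec" (rotation vector, rad) and "tvec" (3), from world to camera coordinates, as OpenCV has them. Camera axes: x right, y down, z forward; pixel columns grow to the right and rows downward; lengths in mm; the calibration is good to about 2 mm. A picture is of the moment at which its call begins. There is no depth.
- r.close_job(): hands the job in; it is judged then, once.
The state is a dict: "t": time; "joint_positions": joint angles; "qvel": joint speeds; "tau": joint torques, N m; "position": TCP position; "eef_rot": TCP orientation; "force": force on the tool from outside, world axes, zero at the start; "wrist_torque": the same for the moment, N m; "opening": finger opening in mm; "grip_force": force on a finger pad.
Only numpy, scipy, OpenCV 4.12 (cv2) and the standard library are available. Lean on these libraries where they do the work, as an engineer would, in place of code of your own. Each camera call takes 0.05 s, during which the arm holds its last target. There are 200 camera calls.

TASK

Measure the paint on the sloping sample panel with the pen-shaped gauge from the square holder: first zero it by pressing its sprung tip, gauge upright, on the middle of the bare steel puck for a second, the tip gently pushed about half way in. Then put the tip inside the ring drawn on the panel (not on the cross), with the gauge square to the panel's face and the tip again gently pushed about half way in, and finish while holding it still there, gauge in the gripper. Do not press hard, do not change the panel's slope, and leave the filler tub, the tape measure and the box of screws alone.

Things in the scene. Friction and masses are not known exactly. Their poses are not given: they have to be found in the camera images.
- gauge: Loose pen gauge, upright in the holder, tip down: black square housing 28 x 28 x 120 mm with a small screen, 0.12 kg. Origin: centre of the flat end of its steel nose (16 mm thick, 20 mm long); z: along the gauge, nose to top. Housing at z = 20 to 140 mm, hidden in the holder up to 50; grip two facing flat sides (normal to x or to y) at z about 110 mm.
- gauge_tip (a joint): Travel of the gauge's sprung steel tip, m: 0 = fully out (22 mm out of the nose), grows as it is pushed in along the gauge's z, 0.016 = stop; half way is 0.008. The spring gives about 1 N at 0 and 0.35 N more per mm (4 N half way).
- tip_end (a point): The very end of the gauge's sprung tip (a round end of 4 mm radius), on the gauge's axis, 22 mm below the gauge's origin when the tip is fully out; axes as the gauge's.
- holder: Fixed grey holder: foot 80 x 80 mm, square socket 48 mm outside, 32 mm inside, 86 mm high, open on top. The housing stands on a ledge 56 mm up, nose and tip in the well below (tip end 14 mm up): raise the gauge straight up by 75 mm or more to clear it. Origin: centre of the underside, z up. Holder and puck may swap places.
- puck: Fixed bare steel puck, 54 mm in diameter, 22 mm high, standing on the surface. Origin: centre of the underside, z up.
- puck_top (a point): Centre of the puck's flat level top face, 22 mm above the surface.
- easel: Fixed dark steel easel with the hinged panel (one body): base 140 x 170 mm, at its near edge two 50 mm high cheeks with black knobs (78 to 98 mm left and right of the middle). Origin: centre of the underside, z up, x from the near edge to the far one.
- panel (a joint): Slope of the panel on its friction hinge, in rad: 0 = level, grows as the far edge rises. The hinge is stiff: it stays put under a light press of the gauge (below 15 N).
- ring_mark (a point): Centre of a thin dark ring (18 mm inside) drawn on the white painted face (126 x 144 mm) of the sloping panel, on its left half seen from the robot, about 70 mm up the slope from the lower edge. z: outward normal of the face (up and towards the robot); x: up the slope; y: to the left.
- cross_mark (a point): Centre of an X drawn in thin dark line on the same face, 68 mm from the ring towards -y: not the spot to measure. Axes as the ring's.
- filler_tub: White round tub with lid, 66 mm in diameter, 41 mm high; bystander. Origin: centre of the underside.
- tape_measure: Yellow and black tape measure lying flat, 65 x 68 x 35 mm; bystander. Origin: centre of the underside.
- screw_box: Small carton of screws, 52 x 90 x 32 mm; bystander. Origin: centre of the underside.

How it is judged:
By the outcome, as a careful person would: the job done as asked, in the order asked, and still so for the second after the job is handed in, while the arm keeps its last pose, push and grip.
It also fails if it takes over 43 s, if anything falls off the work surface, if the arm or the gripper's body presses on something with over 40 N, if the wrist force passes 120 N, or if a joint passes its speed limit or range.

## Working session

There is one attempt and no reset: what is moved stays moved. The work goes in short steps, Python scripts to look and compute and a shell command to move; the robot and the scene stay as the last step left them, time stands still between calls to the robot, and variables do not carry over. Pictures are saved under pics/ and viewed, at most 10 in all, crops included, and the job is handed in when it is done.

```bash
ls; mkdir -p pics; cat > h.py <<'E'
import numpy as np, cv2, json
from station import r
def snap(n,f):
    d=r.get_image(n); cv2.imwrite(f'pics/{f}.png',d['color'][:,:,::-1])
    np.savez(f'pics/{f}.npz',K=d['camera_matrix'],rv=d['rvec'],tv=d['tvec']); return d
def cam(f):
    d=np.load(f'pics/{f}.npz'); R=cv2.Rodrigues(d['rv'])[0]; return d['K'],R,d['tv'].reshape(3)
def tri(obs): # [(file,u,v)]
    A=[];b=[]
    for f,u,v in obs:
        K,R,t=cam(f); d=R.T@np.linalg.inv(K)@[u,v,1]; d/=np.linalg.norm(d); c=-R.T@t
        P=np.eye(3)-np.outer(d,d); A.append(P); b.append(P@c)
    A=np.vstack(A); b=np.hstack(b); x=np.linalg.lstsq(A,b,rcond=None)[0]
    return x, np.linalg.norm((A@x-b).reshape(-1,3),axis=1)
def atz(f,u,v,z):
    K,R,t=cam(f); d=R.T@np.linalg.inv(K)@[u,v,1]; c=-R.T@t; return c+d*(z-c[2])/d[2]
def proj(f,p):
    K,R,t=cam(f); q=K@(R@np.array(p)+t); return q[:2]/q[2]
E
python3 - <<'E'
from h import *
for n in ('scene','side','wrist'): snap(n,n+'0')
a=[cv2.imread(f'pics/{n}0.png') for n in('scene','side')]
s=r.sense(); print(s['position'],s['eef_rot'],s['opening'],s['force'])
for n in('scene','side','wrist'):
    K,R,t=cam(n+'0'); print(n,-R.T@t,K[0,0])
for n in('scene','side'):
    cv2.imwrite(f'pics/{n}0b.png',cv2.resize(cv2.imread(f'pics/{n}0.png'),(800,600),interpolation=cv2.INTER_CUBIC))
E
```

```text
nudge.py
pics
station.py
[ 147.15717938 -581.41717019  230.52540861] [-1.39860825e-04 -1.23581401e-01  9.92334201e-01  6.71709410e-04] 85.26338920138492 [-0.79579649  1.14822522  0.09762799]
scene [-57.71968513 624.43156814 412.15267218] 414.3357340336711
side [126.52275556 491.30744445 826.4183754 ] 486.8331914700477
wrist [  72.11273412 -601.15603736  372.59290395] 363.35297391873735
```

View pics/scene0b.png

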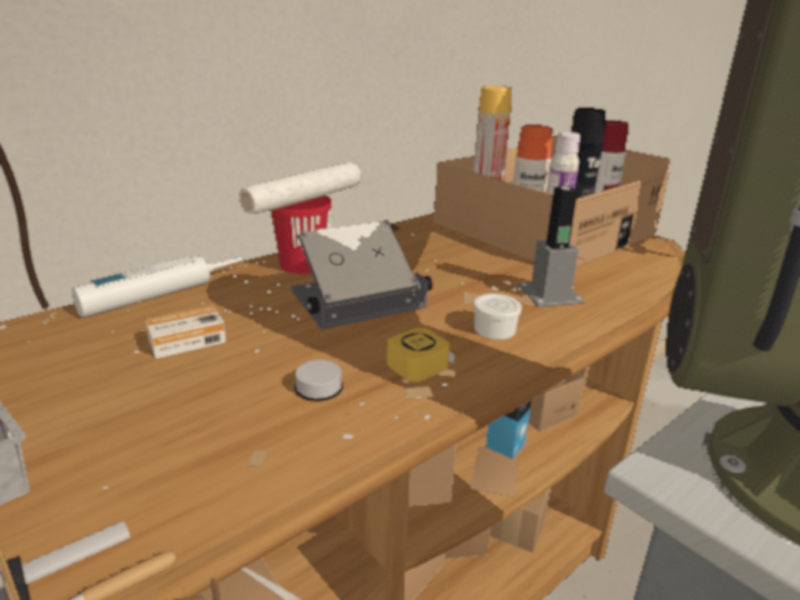

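View pics/side0b.png

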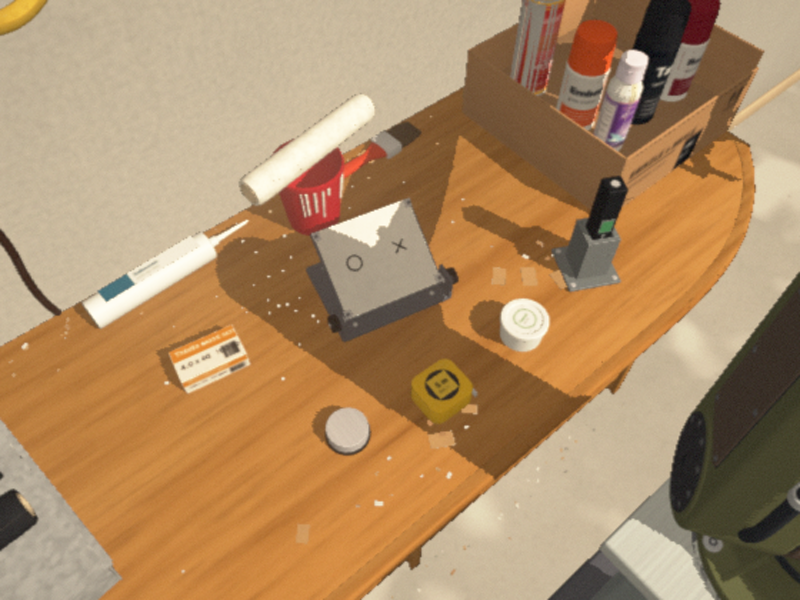

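```bash
python3 - <<'E'
from h import *
def tile(f,x,y,w,h,s):
    im=cv2.resize(cv2.imread(f'pics/{f}.png')[y:y+h,x:x+w],None,fx=s,fy=s,interpolation=cv2.INTER_CUBIC)
    for u in range(-(-x//10)*10,x+w,10):
        X=int((u+.5-x)*s); L=10 if u%50 else 25; cv2.line(im,(X,0),(X,L),(0,0,255),1); 
        if u%50==0: cv2.putText(im,str(u),(X+2,24),0,.4,(0,0,255),1)
    for v in range(-(-y//10)*10,y+h,10):
        Y=int((v+.5-y)*s); L=10 if v%50 else 25; cv2.line(im,(0,Y),(L,Y),(0,0,255),1)
        if v%50==0: cv2.putText(im,str(v),(2,Y-2),0,.4,(0,0,255),1)
    return im
A=np.hstack([tile('scene0',200,148,100,80,4),tile('side0',213,135,110,80,4)[:,:400]])
B=np.hstack([tile('scene0',366,128,50,90,3),tile('scene0',198,245,50,40,5)[:200].copy() if 0 else cv2.copyMakeBorder(tile('scene0',200,245,50,40,4),0,110,0,0,0),tile('side0',385,118,55,90,3),cv2.copyMakeBorder(tile('side0',220,280,45,40,4),0,110,0,0,0)])
B=B[:270,:800]; B=cv2.copyMakeBorder(B,0,0,0,800-B.shape[1],0)
cv2.imwrite('pics/m.png',np.vstack([A,B])); print(A.shape,B.shape)
E
```

```text
(320, 800, 3) (270, 800, 3)
```

View pics/m.png

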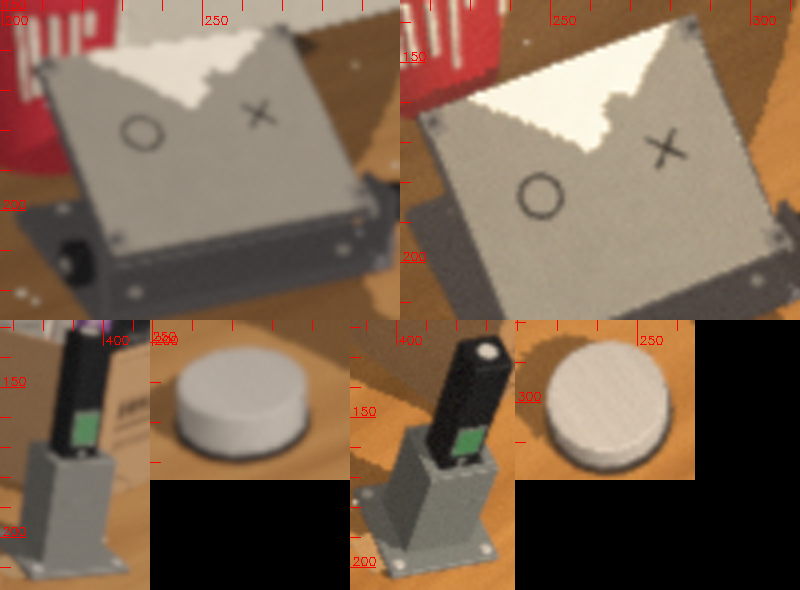

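```bash
python3 - <<'E'
from h import *
S='scene0';D='side0'
p={}
for n,a,b in [('ring',(235,180.75),(247.75,183.25)),('cross',(264.25,176),(279,171.75)),('TL',(211.5,164),(220.75,165)),('TR',(270.25,155.25),(285,141)),('BR',(289.5,195.25),(307,193.75)),('puck',(222.5,260.5),(242.5,298.5)),('gtop',(395.5,131.5),(430.2,127.8))]:
    p[n],e=tri([(S,*a),(D,*b)]); print(n,p[n].round(1),e.round(1))
print('bl',tri([(S,228.5,207)])[0]) if 0 else 0
n=np.cross(p['BR']-p['TR'],p['TL']-p['TR']); n/=np.linalg.norm(n); n*=np.sign(n[2]); print('n',n, np.degrees(np.arccos(n[2])),np.degrees(np.arctan2(-n[1],-n[0])))
print([np.linalg.norm(p['TL']-p['TR']),np.linalg.norm(p['BR']-p['TR']),np.linalg.norm(p['ring']-p['cross'])],(p['ring']-p['TR'])@n,(p['cross']-p['TR'])@n)
f=lambda X,Y:(385+(X-350)/3-.5,118+(Y-320)/3-.5)
c=[atz(D,*f(*q),z)for q,z in [((393,577),5),((497,558),5),((358,490),5)]]; print('foot',np.round(c,1),np.degrees(np.arctan2(*(c[1]-c[0])[1::-1])),np.degrees(np.arctan2(*(c[2]-c[0])[1::-1])))
c=[atz(D,*f(*q),86)for q in [(408,427),(438,477),(496,457)]]; print('top',np.round(c,1),np.degrees(np.arctan2(*(c[2]-c[1])[1::-1])),np.degrees(np.arctan2(*(c[0]-c[1])[1::-1])))
E
```

```text
ring [609.3 166.2  77.4] [0.5 0.5]
cross [592.2 101.4  78.1] [0.4 0.4]
TL [659.4 191.2 105.4] [0.4 0.4]
TR [627.4  56.5 106.5] [0.3 0.3]
BR [532.6  79.1  47.9] [0.9 0.9]
puck [445.8 307.4  21.1] [0.3 0.3]
gtop [ 434.  -128.1  175.9] [0.5 0.5]
n [-0.49969255  0.12600162  0.85698947] 31.01977771204902 -14.152571356689599
[np.float64(138.40751325785487), np.float64(113.66736835483182), np.float64(67.0345756461502)] -2.0774734371037624 -1.032732194715143
foot [[ 415.1  -74.6    5. ]
 [ 379.9 -142.5    5. ]
 [ 483.3 -112.7    5. ]] -117.38088712342218 -29.166238970877714
top [[ 463.9 -118.8   86. ]
 [ 422.2 -101.4   86. ]
 [ 409.2 -143.8   86. ]] -107.10973525767965 -22.687054143541793
```

```bash
cat >> h.py <<'E'
from scipy.spatial.transform import Rotation as Ro
def pose():
    s=r.sense(); w,x,y,z=s['eef_rot']; return np.array(s['position']),Ro.from_quat([x,y,z,w]),s
def delta(p,R=None):
    """shift and turn in tool axes to reach world p (and Rotation R)"""
    P,Q,s=pose(); d=Q.inv().apply(np.array(p)-P); rv=(Q.inv()*R).as_rotvec() if R is not None else np.zeros(3)
    print('delta',d.round(1),rv.round(4),'| pos',P.round(1),'tool z',Q.apply([0,0,1]).round(3),'yaw y',np.degrees(np.arctan2(*Q.apply([0,1,0])[1::-1])).round(1),'F',np.round(s['force'],1),'op',round(s['opening'],1),'t',s['t'],'q',np.round(s['joint_positions'],2))
def down(yawy):
    a=np.radians(yawy); y=np.array([np.cos(a),np.sin(a),0]); z=np.array([0,0,-1.]); return Ro.from_matrix(np.column_stack([np.cross(y,z),y,z]))
E
python3 nudge.py '[[-389,369,-15,0,0,-0.91,85],[-389,369,-15,0,0,-0.91,85],[-389,369,-15,0,0,-0.91,85],[-389,369,-15,0,0,-0.91,85],[-389,369,-15,0,0,-0.91,85],[-389,369,-15,0,0,-0.91,85],[-389,369,-15,0,0,-0.91,85],[-389,369,-15,0,0,-0.91,85]]'
python3 -c "
from h import *
delta([434,-128,245],down(156))"
```

```text
t: 0.82
position: [325.7, -298.2, 240.6]
eef_rot: [0.0, -0.55, 0.835, -0.0]
force: [1.9, -1.3, 0.8]
opening: 84.7
grip_force: 0.0
delta [-199.2  -32.1   -4.3] [-0.0004  0.0003  0.0121] | pos [ 325.7 -298.2  240.6] tool z [ 0.001  0.    -1.   ] yaw y 156.7 F [ 1.9 -1.3  0.8] op 84.7 t 0.8167 q [-0.28 -0.39 -0.27 -0.   -1.69 -0.13]
```

```bash
python3 nudge.py '[[-120,-32,-5,0,0,0,85],[-120,-32,-5,0,0,0,85],[-120,-32,-5,0,0,0,85],[-120,-32,-5,0,0,0,85],[-120,-32,-5,0,0,0,85]]' >/dev/null
python3 - <<'E'
from h import *
snap('wrist','w1'); delta([434,-128,245],down(156))
im=cv2.resize(cv2.imread('pics/w1.png'),(800,600),interpolation=cv2.INTER_CUBIC);cv2.imwrite('pics/w1b.png',im)
print(proj('w1',[434,-128,176]),proj('w1',[434,-128,86]))
E
```

```text
delta [-80.5   1.2   0.3] [ 0.0008 -0.0002  0.008 ] | pos [ 403.  -202.3  245.3] tool z [-0.001  0.    -1.   ] yaw y 156.5 F [-0.3  0.2 -0.1] op 85.3 t 1.2833 q [-0.01 -0.36 -0.24 -0.   -1.69 -0.4 ]
[281.95205643 326.86824769] [281.14595807 265.19400177]
```

View pics/w1b.png

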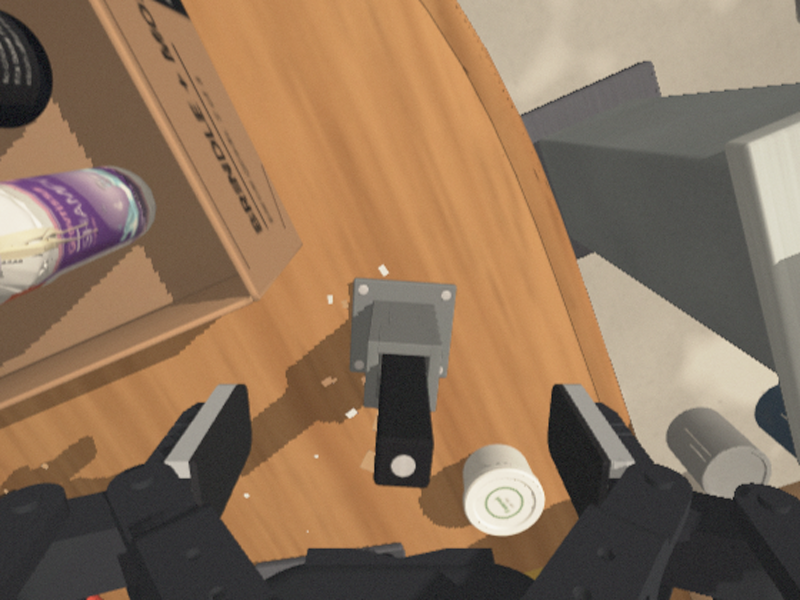

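```bash
python3 - <<'E'
from h import *
g=lambda X,Y:((X+.5)*.7-.5,(Y+.5)*.7-.5)
def ang(a,b,z):
    p=atz('w1',*g(*a),z);q=atz('w1',*g(*b),z);print(p.round(1),q.round(1),np.linalg.norm(q-p).round(1),np.degrees(np.arctan2(*(q-p)[1::-1])).round(1))
ang((355,279),(456,286),5);ang((363,290),(446,296),6);ang((375,482),(429,486),176);ang((456,286),(447,374),5)
print(tri([('scene0',395.5,131.5),('side0',430.2,127.8),('w1',*g(403,465.5))]))
E
```

```text
[ 449.5 -181.8    5. ] [ 380.3 -145.7    5. ] 78.0 152.5
[ 447.4 -171.5    6. ] [ 390.4 -141.5    6. ] 64.4 152.3
[ 449.8 -125.6  176. ] [ 426.7 -113.   176. ] 26.4 151.5
[ 380.3 -145.7    5. ] [414.6 -78.5   5. ] 75.4 62.9
(array([ 434.01145619, -128.39482897,  175.60775095]), array([0.63590729, 0.38330599, 0.29173748]))
```

```bash
python3 nudge.py '[[-40,1,0,0,0,0.04,85],[-80,1,0,0,0,0.073,85],[-80,1,0,0,0,0.073,85],[-80,1,0,0,0,0.073,85]]' >/dev/null
python3 - <<'E'
from h import *
delta([433.7,-128.7,127],down(152.3))
g=lambda X,Y:((X+.5)*.7-.5,(Y+.5)*.7-.5)
print('boxcorner',tri([('w1',*g(300,243)),('side0',*g(625,152))]),'can',tri([('w1',*g(150,190)),('side0',*g(632,60))]))
E
```

```text
delta [ -0.3   0.3 118.4] [ 0.0005 -0.0003 -0.0012] | pos [ 433.9 -129.1  245.4] tool z [-0.001  0.    -1.   ] yaw y 152.2 F [ 0.2 -0.4 -0.6] op 84.9 t 1.6167 q [ 0.16 -0.36 -0.24 -0.   -1.69 -0.64]
boxcorner (array([ 465.3542165 , -234.27148064,  124.38033518]), array([21.36358091, 21.36358091])) can (array([ 505.53924522, -281.11125753,  212.37440313]), array([43.42517932, 43.42517932]))
```

```bash
python3 nudge.py '[[0,0,40,0,0,0,85],[0,0,80,0,0,0,85],[0,0,118,0,0,0,85],[0,0,118,0,0,0,85],[0,0,118,0,0,0,50],[0,0,118,0,0,0,10],[0,0,118,0,0,0,10],[0,0,118,0,0,0,10]]'
python3 nudge.py '[[0,0,0,0,0,0,10],[0,0,0,0,0,0,10],[0,0,0,0,0,0,10],[0,0,0,0,0,0,10]]'
```

```text
t: 2.28
position: [435.2, -129.7, 130.5]
eef_rot: [0.002, -0.516, 0.857, -0.001]
force: [0.3, -0.4, -0.6]
opening: 38.1
grip_force: 0.0
t: 2.62
position: [434.8, -129.4, 129.8]
eef_rot: [0.001, -0.516, 0.856, -0.001]
force: [-1.8, 0.8, 6.4]
opening: 27.4
grip_force: 59.5
```

```bash
python3 -c "
from h import *
delta([434,-129,220])"
python3 nudge.py '[[0,0,-25,0,0,0,10],[0,0,-60,0,0,0,10],[0,0,-100,0,0,0,10],[0,0,-100,0,0,0,10],[0,0,-100,0,0,0,10]]'
python3 - <<'E'
from h import *
snap('side','s2');snap('scene','c2')
delta([445.8,307.4,240],down(152.3))
def tile(f,x,y,w,h,s):
    im=cv2.resize(cv2.imread(f'pics/{f}.png')[y:y+h,x:x+w],None,fx=s,fy=s,interpolation=cv2.INTER_CUBIC)
    return im
for n in('s2','c2'):print(n,proj(n,[434,-129,115]),proj(n,[434,-129,200]))
a=proj('s2',[434,-129,150]);b=proj('c2',[434,-129,150])
A=[tile(n,int(q[0])-50,int(q[1])-75,100,150,4) for n,q in(('s2',a),('c2',b))]
print([(int(q[0])-50,int(q[1])-75) for q in(a,b)])
cv2.imwrite('pics/m2.png',np.hstack(A))
E
```

```text
delta [ -0.1   0.6 -90.2] [0. 0. 0.] | pos [ 434.8 -129.4  129.8] tool z [ 0.003 -0.    -1.   ] yaw y 152.2 F [-1.8  0.8  6.4] op 27.4 t 2.6167 q [ 0.16 -0.36 -0.45  0.   -1.47 -0.65]
t: 3.03
position: [435.1, -129.2, 230.4]
eef_rot: [0.002, -0.516, 0.856, -0.001]
force: [-0.4, 0.0, -3.2]
opening: 27.5
grip_force: 60.3
delta [-391.5  193.1  -12.8] [ 0.0013  0.0003 -0.0023] | pos [ 433.8 -128.9  226.8] tool z [-0.001  0.001 -1.   ] yaw y 152.2 F [ 0.3  0.3 -2.7] op 27.4 t 3.1333 q [ 0.16 -0.36 -0.28 -0.   -1.65 -0.65]
s2 [422.15953297 149.67721089] [433.69827685 118.06104648]
c2 [391.92224418 158.51423055] [397.67217364 120.21052841]
[(376, 62), (344, 68)]
```

View pics/m2.png

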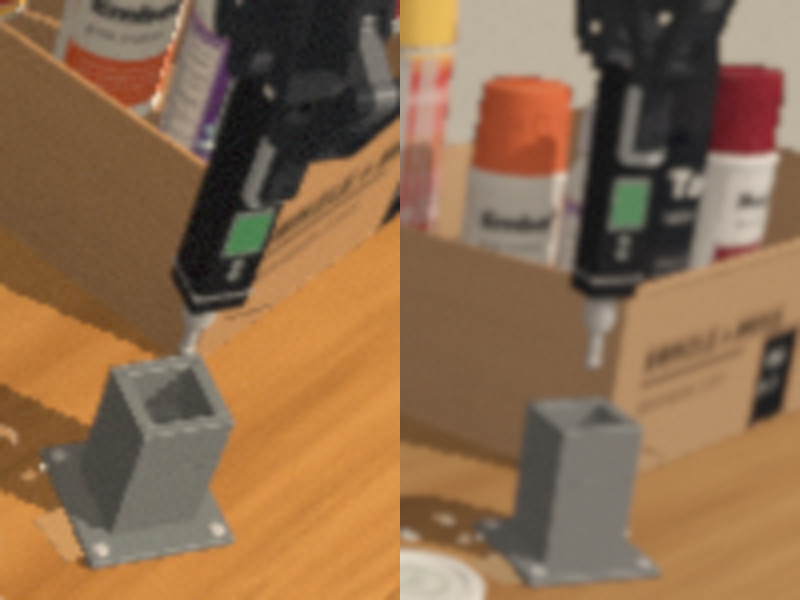

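```bash
python3 - <<'E'
from h import *
print(tri([('s2',423,149.5),('c2',392.75,159.25)]))
f=lambda X,Y:(376+X/4-.5,62+Y/4-.5); k=lambda X,Y:(344+(X-400)/4-.5,68+Y/4-.5)
print('nose top/ housing bottom',tri([('s2',*f(209,297)),('c2',*k(604,290))]))
for n in('s2','c2'):print([proj(n,[434.5,-129.2,z]).round(2) for z in(111,115)])
delta([445,306.5,200],down(152.3))
E
```

```text
(array([ 434.33821417, -132.97621137,  112.36156702]), array([0.0840271, 0.0840271]))
nose top/ housing bottom (array([ 431.84485633, -125.69093671,  158.09880676]), array([0.4147336, 0.4147336]))
[array([421.53, 150.85]), array([422.03, 149.48])]
[array([391.53, 160.16]), array([391.79, 158.43])]
delta [-390.3  193.3   27.2] [ 0.0013  0.0003 -0.0023] | pos [ 433.8 -128.9  226.8] tool z [-0.001  0.001 -1.   ] yaw y 152.2 F [ 0.3  0.3 -2.7] op 27.4 t 3.1333 q [ 0.16 -0.36 -0.28 -0.   -1.65 -0.65]
```

```bash
python3 nudge.py '[[-20,10,0,0,0,0,10],[-55,27,0,0,0,0,10],[-92,45,0,0,0,0,10],[-129,64,0,0,0,0,10],[-166,82,0,0,0,0,10],[-203,100,0,0,0,0,10],[-240,119,0,0,0,0,10],[-277,137,0,0,0,0,10]]' >/dev/null
python3 nudge.py '[[-37,18,0,0,0,0,10],[-70,35,10,0,0,0,10],[-95,47,30,0,0,0,10],[-112,55,52,0,0,0,10],[-112,55,52,0,0,0,10],[-112,55,52,0,0,0,10]]'
python3 - <<'E'
from h import *
snap('side','s3');snap('scene','c3')
delta([445.5,307,157],down(152.3))
P,Q,s=pose()
tip=P+Q.apply([0,0,1])*115; print('tip exp',tip,proj('s3',tip),proj('c3',tip))
o=[]
A=[]
for n in('s3','c3'):
    q=proj(n,tip); x,y=int(q[0])-40,int(q[1])-80; o.append((x,y))
    A.append(cv2.resize(cv2.imread(f'pics/{n}.png')[y:y+120,x:x+80],None,fx=5,fy=5,interpolation=cv2.INTER_CUBIC))
print(o); cv2.imwrite('pics/m3.png',np.hstack(A))
E
```

```text
t: 4.3
position: [444.6, 304.0, 172.1]
eef_rot: [-0.003, -0.517, 0.856, -0.001]
force: [0.8, 0.1, -0.2]
opening: 27.2
grip_force: 60.1
delta [-2.7  2.  18.7] [-0.0005 -0.0007 -0.0027] | pos [446.  303.7 175.7] tool z [ 0.    -0.001 -1.   ] yaw y 152.1 F [ 0.4  0.2 -1.1] op 27.4 t 4.4 q [ 0.97 -0.12 -0.17  0.   -1.52 -1.46]
tip exp [446.03019707 303.64845228  60.69810827] [242.64883064 287.5163152 ] [223.73064465 239.47323974]
[(202, 207), (183, 159)]
```

View pics/m3.png

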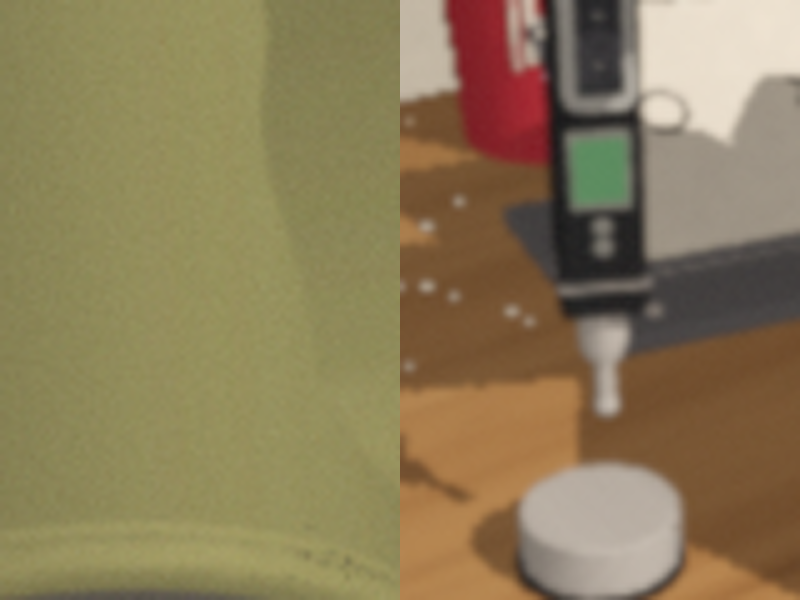

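View wrist.

```bash
python3 - <<'E'
from h import *
snap('wrist','w3')
P,Q,s=pose()
for L in(111,115,119): print(L,proj('w3',P+Q.apply([0,0,1])*L))
print('puck',proj('w3',[445.8,307.4,22]))
q=proj('w3',[445.8,307.4,45]);x,y=int(q[0])-66,int(q[1])-55
print(x,y,s['force'])
cv2.imwrite('pics/m4.png',cv2.resize(cv2.imread('pics/w3.png')[y:y+100,x:x+133],None,fx=6,fy=6,interpolation=cv2.INTER_CUBIC)[:600,:800])
E
```

```text
111 [279.96446262 199.21047269]
115 [279.95299194 197.60771642]
119 [279.94184282 196.0498897 ]
puck [282.4965421  187.14034611]
216 139 [-0.06618628 -0.45135263 -1.30747469]
```

View pics/m4.png

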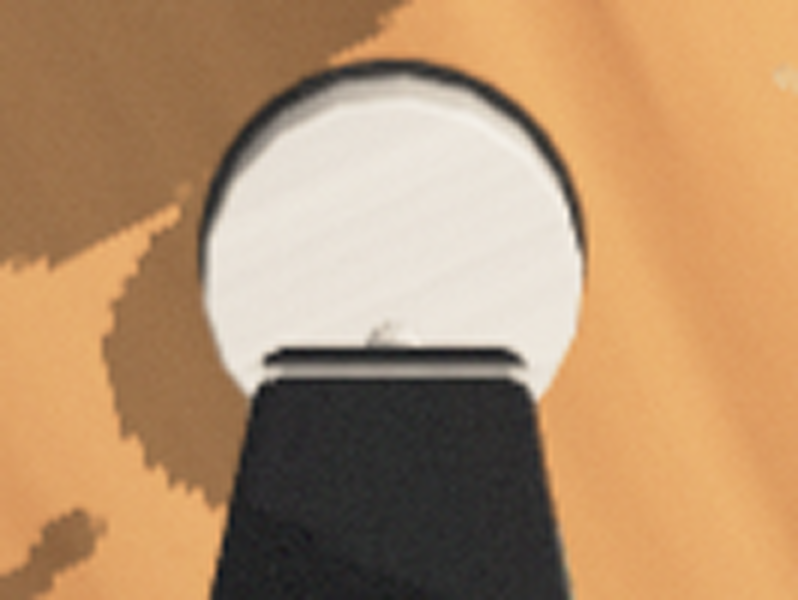

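```bash
python3 - <<'E'
from h import *
print(atz('w3',281.2,186.2,22), tri([('w3',281.2,186.2),('scene0',222.5,260.5),('side0',242.5,298.5)]))
delta([445.7,307.3,142],down(152.3))
E
```

```text
[446.38571333 306.16225104  22.        ] (array([446.49596828, 306.85467375,  20.24959677]), array([0.2824149 , 0.43047767, 0.45182482]))
delta [-2.8  2.2 34.5] [-0.0007  0.001  -0.0031] | pos [446.3 303.8 176.5] tool z [ 0.001  0.001 -1.   ] yaw y 152.1 F [-0.1 -0.5 -1.3] op 27.3 t 4.45 q [ 0.97 -0.12 -0.17  0.   -1.52 -1.46]
```

```bash
cat > f.py <<'E'
from h import *
P,Q,s=pose(); print(s['t'],P.round(1),np.round(s['force'],2),np.round(s['wrist_torque'],2),'along tool',np.round(Q.inv().apply(s['force'])[2],2))
E
python3 nudge.py '[[-2.6,1.3,12,0,0,0,10],[-2.6,1.3,24,0,0,0,10],[-2.6,1.3,32,0,0,0,10],[-2.6,1.3,32,0,0,0,10],[-2.6,1.3,32,0,0,0,10],[-2.6,1.3,32,0,0,0,10]]' >/dev/null; python3 f.py
python3 nudge.py '[[0,0,3,0,0,0,10],[0,0,3,0,0,0,10],[0,0,3,0,0,0,10]]' >/dev/null; python3 f.py
python3 nudge.py '[[0,0,3,0,0,0,10],[0,0,3,0,0,0,10],[0,0,3,0,0,0,10]]' >/dev/null; python3 f.py
python3 nudge.py '[[0,0,2,0,0,0,10],[0,0,2,0,0,0,10],[0,0,2,0,0,0,10]]' >/dev/null; python3 f.py
```

```text
4.95 [446.2 307.1 144. ] [ 0.04 -0.19 -1.13] [ 0.03 -0.01 -0.02] along tool 1.13
5.2 [445.9 307.3 140.7] [-0.43  0.68 -0.3 ] [-0.02 -0.02  0.02] along tool 0.3
5.45 [446.  307.4 137.7] [-1.05  0.31 -0.9 ] [ 0.1  -0.   -0.02] along tool 0.9
5.7 [446.  307.3 135.8] [-0.34  0.26  0.05] [0.1  0.05 0.02] along tool -0.05
```

```bash

python3 nudge.py '[[0,0,2,0,0,0,10],[0,0,2,0,0,0,10],[0,0,2,0,0,0,10]]' >/dev/null; python3 f.py
python3 nudge.py '[[0,0,2,0,0,0,10],[0,0,2,0,0,0,10],[0,0,2,0,0,0,10]]' >/dev/null; python3 f.py
python3 - <<'E'
from h import *
ff=[]
for i in range(3):
    d=snap('scene','c4'); ff.append(r.sense()['force'])
print(np.mean(ff,0))
P,Q,s=pose(); q=proj('c4',P-[0,0,100]);x,y=int(q[0])-40,int(q[1])-40
print(x,y)
cv2.imwrite('pics/m5.png',cv2.resize(cv2.imread('pics/c4.png')[y:y+75,x:x+80],None,fx=8,fy=8,interpolation=cv2.INTER_CUBIC))
E
```

```text
5.95 [446.  307.3 133.8] [-0.5   0.79  0.97] [ 0.18  0.08 -0.03] along tool -0.97
6.2 [446.  307.3 131.8] [-0.01 -0.09  1.36] [0.15 0.17 0.05] along tool -1.36
[-0.23380254  0.91189093  1.60154023]
182 215
```

View pics/m5.png

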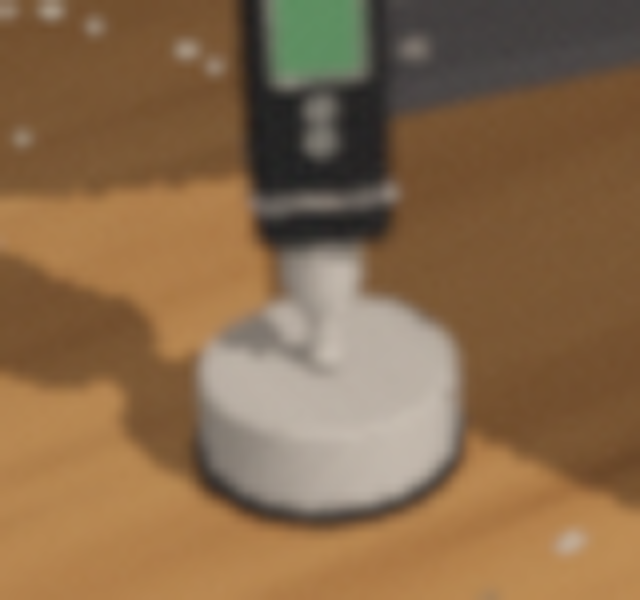

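```bash

python3 nudge.py '[[0,0,3,0,0,0,10],[0,0,3,0,0,0,10],[0,0,3,0,0,0,10],[0,0,3,0,0,0,10],[0,0,3,0,0,0,10],[0,0,3,0,0,0,10],[0,0,3,0,0,0,10],[0,0,3,0,0,0,10]]' >/dev/null; python3 f.py
python3 nudge.py '[[0,0,0,0,0,0,10],[0,0,0,0,0,0,10],[0,0,0,0,0,0,10],[0,0,0,0,0,0,10]]' >/dev/null; python3 f.py
python3 nudge.py '[[0,0,0,0,0,0,10],[0,0,0,0,0,0,10],[0,0,0,0,0,0,10],[0,0,0,0,0,0,10],[0,0,0,0,0,0,10],[0,0,0,0,0,0,10],[0,0,0,0,0,0,10],[0,0,0,0,0,0,10]]' >/dev/null; python3 f.py
```

```text
7.0167 [446.  307.3 128.7] [-1.13  1.14  2.92] [ 0.22  0.12 -0.05] along tool -2.92
7.35 [446.  307.3 128.7] [-1.12  1.71  1.77] [ 0.32  0.08 -0.01] along tool -1.77
8.0167 [445.9 307.3 128.6] [0.35 0.58 3.19] [0.35 0.05 0.04] along tool -3.19
```

```bash

python3 nudge.py '[[0,0,-15,0,0,0,10],[0,0,-50,0,0,0,10],[20,-10,-85,0,0,0,10],[50,-29,-110,0,0,0,10],[84,-49,-121,0,0,0,10],[84,-49,-121,0,0,0,10],[84,-49,-121,0,0,0,10],[84,-49,-121,0,0,0,10]]' >/dev/null; python3 f.py
python3 - <<'E'
from h import *
snap('wrist','w5');snap('scene','c5');snap('side','s5')
pts=np.array([proj('w5',p) for p in([609.3,166.2,77.4],[592.2,101.4,78.1],[659.4,191.2,105.4],[627.4,56.5,106.5],[532.6,79.1,47.9],[565,214,47])]);print(pts.round(0))
x,y=np.maximum(pts.min(0).astype(int)-15,0); w,h=(np.minimum(pts.max(0)+15,[560,420])-[x,y]).astype(int); s=min(800/w,600/h); print(x,y,w,h,s)
cv2.imwrite('pics/m6.png',cv2.resize(cv2.imread('pics/w5.png')[y:y+h,x:x+w],None,fx=s,fy=s,interpolation=cv2.INTER_CUBIC)[:600,:800])
delta([557,179,220])
E
```

```text
8.6833 [449.6 209.9 248.2] [ 0.54  0.19 -1.39] [ 0.1  -0.03  0.03] along tool 1.39
[[103. 217.]
 [ 74. 146.]
 [ 59. 277.]
 [-19. 121.]
 [130.  88.]
 [181. 227.]]
0 72 195 219 2.73972602739726
delta [ -22.2 -109.8   27.8] [0. 0. 0.] | pos [449.6 210.6 248. ] tool z [-0.002 -0.002 -1.   ] yaw y 152.2 F [-0.   0.8 -1.9] op 27.3 t 8.8333 q [ 0.84 -0.23 -0.14 -0.   -1.67 -1.33]
```

View pics/m6.png

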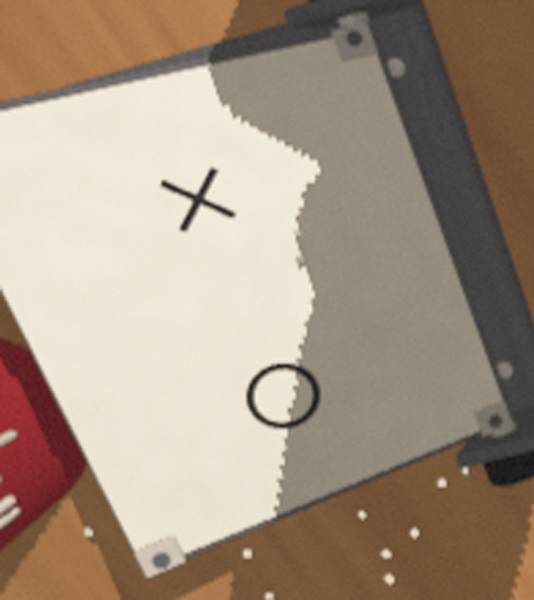

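```bash
cat > fit.py <<'E'
from h import *
from scipy.optimize import least_squares
k=lambda X,Y:(X/2.7397-.5,72+Y/2.7397-.5)
obs={'scene0':dict(ring=(235,180.75),cross=(264.25,176),TL=(211.5,164),TR=(270.25,155.25),BR=(289.5,195.25),BL=(228.5,207)),
'side0':dict(ring=(247.75,183.25),cross=(279,171.75),TL=(220.75,165),TR=(285,141),BR=(307,193.75)),
'w5':dict(ring=k(284,396),cross=k(199,200),BR=k(354,38),BL=k(494,421),TL=k(161,560))}
def frame(v):
    cy,sy,c,s=np.cos(v[3]),np.sin(v[3]),np.cos(v[4]),np.sin(v[4])
    return np.column_stack([[cy*c,sy*c,s],[-sy,cy,0],[-cy*s,-sy*s,c]])
def pts(v):
    A=frame(v);q=dict(ring=(0,0,0),cross=(0,-68,0))
    for n,a,b in(('TL',1,1),('TR',1,-1),('BL',-1,1),('BR',-1,-1)): q[n]=(v[5]+a*v[7],v[6]+b*v[8],v[9])
    return {n:np.array(v[:3])+A@q[n] for n in q}
def res(v,use):
    p=pts(v); o=[]
    sh=dict(zip(('scene0','side0','w5'),v[10:].reshape(3,2)))
    for f in use:
        for n,uv in obs[f].items(): o.append((proj(f,p[n])-uv-sh[f])/.4)
    return np.concatenate([np.ravel(o),v[10:]/1.0,[(v[9]-1.5)/1.5]])
x0=np.r_[609,166,77,-.245,.54,0,-34,57,68,1.5,np.zeros(6)]
if __name__=='__main__':
  for use in(['scene0','side0','w5'],['scene0','side0'],['scene0','w5'],['side0','w5']):
    s=least_squares(res,x0,args=(use,)); v=s.x
    sd=np.sqrt(np.diag(np.linalg.pinv(s.jac.T@s.jac)))
    print(use,v[:3].round(1),np.degrees(v[3:5]).round(2),v[5:10].round(1),v[10:].round(1),'cost',s.cost.round(1),'sd',sd[:3].round(1),np.degrees(sd[3:5]).round(2))
E
python3 fit.py
```

```text
['scene0', 'side0', 'w5'] [609.1 165.8  77. ] [-13.21  31.23] [ -4.8 -34.1  56.8  69.7   1.5] [ 0.5  0.2  0.1 -0.2  0.   0.3] cost 2.7 sd [1.2 0.8 1.5] [0.14 0.54]
['scene0', 'side0'] [609.5 166.1  76.9] [-13.27  30.99] [ -4.7 -33.8  56.8  69.4   1.6] [ 0.2  0.2 -0.3 -0.2  0.   0. ] cost 1.3 sd [3.5 2.8 3.5] [0.31 0.82]
['scene0', 'w5'] [609.2 165.8  77.1] [-13.24  31.34] [ -4.8 -34.2  56.7  69.7   1.6] [ 0.6  0.1  0.  -0.  -0.   0.3] cost 1.7 sd [1.3 0.8 1.6] [0.16 0.6 ]
['side0', 'w5'] [609.4 165.6  76.2] [-13.23  31.55] [ -4.9 -34.2  57.   69.9   1.4] [-0.  -0.   0.1 -0.1  0.1  0. ] cost 1.5 sd [1.4 0.9 1.8] [0.16 0.88]
```

```bash
cat > tgt.py <<'E'
from h import *
import sys
from fit import frame
A=frame([0,0,0,np.radians(-13.2),np.radians(31.25)]); n=A[:,2]; ring=np.array([609.1,165.8,77.0])
P,Q,s=pose(); z=Q.apply([0,0,1]); ax=np.cross(z,-n); a=np.arcsin(np.linalg.norm(ax)); R=Ro.from_rotvec(ax/np.linalg.norm(ax)*a)*Q
for L in map(float,sys.argv[1:]): delta(ring+n*L,R)
tip=P+z*115-ring; print('tip in ring frame',(A.T@tip).round(1),'tilt deg',np.degrees(a).round(2))
E
python3 tgt.py 170 135
```

```text
delta [-12.6 -76.7  25.5] [ 0.5292 -0.1398 -0.    ] | pos [449.6 210.6 248. ] tool z [-0.002 -0.002 -1.   ] yaw y 152.2 F [-0.   0.8 -1.9] op 27.3 t 8.8333 q [ 0.84 -0.23 -0.14 -0.   -1.67 -1.33]
delta [-17.2 -94.3  55.4] [ 0.5292 -0.1398 -0.    ] | pos [449.6 210.6 248. ] tool z [-0.002 -0.002 -1.   ] yaw y 152.2 F [-0.   0.8 -1.9] op 27.3 t 8.8333 q [ 0.84 -0.23 -0.14 -0.   -1.67 -1.33]
tip in ring frame [-112.7    7.   133.9] tilt deg 31.36
```

```bash

python3 nudge.py '[[-2,-13,4,0.088,-0.023,0,10],[-4,-26,8,0.176,-0.046,0,10],[-6,-38,12,0.265,-0.07,0,10],[-8,-51,17,0.353,-0.093,0,10],[-10,-64,21,0.441,-0.116,0,10],[-12.6,-76.7,25.5,0.529,-0.14,0,10],[-12.6,-76.7,25.5,0.529,-0.14,0,10],[-12.6,-76.7,25.5,0.529,-0.14,0,10]]'
python3 tgt.py 130
```

```text
t: 9.5
position: [522.6, 185.3, 221.8]
eef_rot: [0.192, -0.498, 0.825, -0.188]
force: [-0.4, -0.0, -0.4]
opening: 27.6
grip_force: 60.3
delta [-1.  -0.6 39.8] [ 0.0019 -0.0014  0.    ] | pos [522.6 185.3 221.8] tool z [ 0.503 -0.119 -0.856] yaw y 150.0 F [-0.4 -0.  -0.4] op 27.6 t 9.5 q [ 1.   -0.47 -0.64  0.54 -1.25 -1.61]
tip in ring frame [-0.9 -0.9 54.8] tilt deg 0.13
```

```bash

python3 nudge.py '[[-1,-0.6,15,0.002,-0.001,0,10],[-1,-0.6,30,0.002,-0.001,0,10],[-1,-0.6,42,0.002,-0.001,0,10],[-1,-0.6,42,0.002,-0.001,0,10],[-1,-0.6,42,0.002,-0.001,0,10],[-1,-0.6,42,0.002,-0.001,0,10]]'>/dev/null; python3 f.py
for i in 1 2; do python3 nudge.py '[[0,0,0,0,0,0,10]]'>/dev/null; python3 f.py; done
python3 - <<'E'
from h import *
snap('wrist','w7');snap('scene','c7');d=snap('side','s7')
P,Q,s=pose(); tip=P+Q.apply([0,0,1])*115; ring=[609.1,165.8,77]
A=[]
for n,w,h in(('w7',90,70),('c7',90,70),('s7',90,70)):
    q=proj(n,ring);x,y=int(q[0])-w//2,int(q[1])-h//2-8; x=min(max(x,0),560-w);y=min(max(y,0),420-h);print(n,x,y,'tip',proj(n,tip).round(1),'ring',q.round(1))
    A.append(cv2.resize(cv2.imread(f'pics/{n}.png')[y:y+h,x:x+w],None,fx=4.2,fy=4.2,interpolation=cv2.INTER_CUBIC))
A.append(np.zeros_like(A[0]));cv2.imwrite('pics/m7.png',np.vstack([np.hstack(A[:2]),np.hstack(A[2:])]))
E
python3 tgt.py 115
```

```text
10.0 [546.3 181.8 190.7] [ 0.02 -0.52 -1.46] [ 0.41  1.68 -0.05] along tool 1.32
10.0833 [546.2 181.8 190.5] [ 0.85 -0.53 -1.08] [ 0.41  1.67 -0.05] along tool 1.41
10.1667 [546.  181.6 190. ] [-0.05 -0.22 -0.62] [0.44 1.69 0.  ] along tool 0.53
w7 238 145 tip [280.3 196. ] ring [283.7 188.3]
c7 190 137 tip [235.8 175.6] ring [235.4 180.9]
s7 202 140 tip [248.  180.9] ring [247.7 183.4]
delta [ 1.4  2.3 14.7] [-0.0032  0.0038 -0.    ] | pos [545.9 181.3 189.2] tool z [ 0.509 -0.116 -0.853] yaw y 149.7 F [ 0.2 -0.1 -1.3] op 27.2 t 10.3167 q [ 0.94 -0.42 -0.67  0.55 -1.15 -1.61]
tip in ring frame [ 3.   1.  14.7] tilt deg 0.28
```

View pics/m7.png

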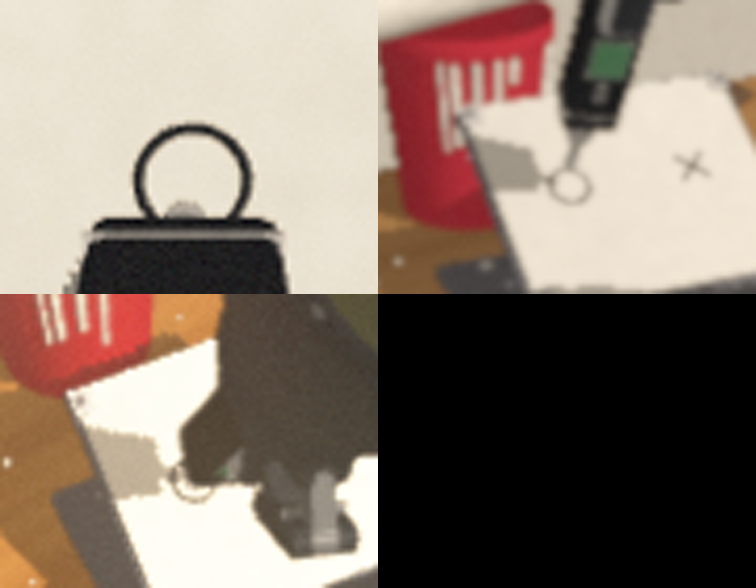

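```bash

python3 nudge.py '[[1.4,2.3,4,-0.003,0.004,0,10],[1.4,2.3,8,-0.003,0.004,0,10],[1.4,2.3,8,-0.003,0.004,0,10],[1.4,2.3,8,-0.003,0.004,0,10]]'>/dev/null; python3 f.py;python3 tgt.py 115
python3 nudge.py '[[0,0,0,0,0,0,10],[0,0,0,0,0,0,10],[0,0,0,0,0,0,10],[0,0,0,0,0,0,10]]'>/dev/null; python3 f.py;python3 tgt.py 115
```

```text
10.65 [547.6 179.6 179.9] [ 0.45  0.71 -1.84] [ 0.4   1.67 -0.05] along tool 1.72
delta [-0.7 -0.3  5.7] [-0.     -0.0019  0.    ] | pos [547.6 179.6 179.9] tool z [ 0.504 -0.12  -0.855] yaw y 149.8 F [ 0.5  0.7 -1.8] op 27.4 t 10.65 q [ 0.93 -0.41 -0.67  0.55 -1.14 -1.61]
tip in ring frame [-0.5 -0.8  5.7] tilt deg 0.11
10.9833 [547.7 179.9 180.6] [-0.18 -0.23 -1.24] [ 0.37  1.64 -0.02] along tool 0.99
delta [-0.3 -0.   6.3] [-0.0003 -0.0008  0.    ] | pos [547.7 179.9 180.6] tool z [ 0.505 -0.119 -0.855] yaw y 149.8 F [-0.2 -0.2 -1.2] op 27.5 t 10.9833 q [ 0.93 -0.41 -0.67  0.55 -1.14 -1.61]
tip in ring frame [-0.1 -0.4  6.3] tilt deg 0.05
```

```bash
H='[0,0,0,0,0,0,10]'
python3 nudge.py '[[0,0,3,0,0,0,10],[0,0,3,0,0,0,10],[0,0,3,0,0,0,10],[0,0,3,0,0,0,10]]'>/dev/null; python3 f.py
python3 nudge.py '[[0,0,2,0,0,0,10],[0,0,2,0,0,0,10],[0,0,2,0,0,0,10],[0,0,2,0,0,0,10]]'>/dev/null; python3 f.py
python3 nudge.py '[[0,0,2,0,0,0,10],[0,0,2,0,0,0,10],[0,0,2,0,0,0,10],[0,0,2,0,0,0,10]]'>/dev/null; python3 f.py
python3 nudge.py '[[0,0,2,0,0,0,10],[0,0,2,0,0,0,10],[0,0,2,0,0,0,10],[0,0,2,0,0,0,10]]'>/dev/null; python3 f.py
python3 nudge.py '[[0,0,2,0,0,0,10],[0,0,2,0,0,0,10],[0,0,2,0,0,0,10],[0,0,2,0,0,0,10]]'>/dev/null; python3 f.py; python3 tgt.py 107
```

```text
11.3167 [549.2 179.5 177.9] [-0.03  0.34 -0.98] [ 0.41  1.71 -0.01] along tool 0.78
11.65 [550.2 179.3 176.2] [-0.74  0.23 -1.19] [ 0.46  1.65 -0.02] along tool 0.62
11.9833 [551.3 179.2 174.8] [-0.35 -0.83 -0.67] [0.46 1.57 0.06] along tool 0.5
12.3167 [552.3 178.9 173. ] [-1.2 -0.  -0.2] [0.45 1.52 0.05] along tool -0.44
12.65 [553.3 178.7 171.3] [-0.94  0.89  1.44] [0.56 1.54 0.11] along tool -1.81
delta [-0.2  0.   3.3] [-0.0004 -0.0007  0.    ] | pos [553.3 178.7 171.3] tool z [ 0.505 -0.119 -0.855] yaw y 149.8 F [-0.9  0.9  1.4] op 27.3 t 12.65 q [ 0.92 -0.4  -0.68  0.56 -1.11 -1.61]
tip in ring frame [-0.  -0.3 -4.7] tilt deg 0.05
```

```bash

python3 nudge.py '[[0,0,2,0,0,0,10],[0,0,3,0,0,0,10],[0,0,3,0,0,0,10],[0,0,3,0,0,0,10],[0,0,3,0,0,0,10]]'>/dev/null; python3 f.py
for i in 1 2 3 4 5 6 7 8 9 10; do python3 nudge.py '[[0,0,0,0,0,0,10]]'>/dev/null; python3 f.py; done; python3 tgt.py 107
```

```text
13.0667 [554.8 178.3 168.7] [-1.86  0.6   2.98] [0.53 1.6  0.05] along tool -3.56
13.15 [554.8 178.3 168.7] [-2.27  0.56  1.46] [0.53 1.48 0.03] along tool -2.46
13.2333 [554.8 178.3 168.7] [-1.05  0.19  2.04] [0.52 1.48 0.13] along tool -2.3
13.3167 [554.8 178.3 168.7] [-1.21  0.24  1.59] [0.55 1.44 0.09] along tool -2.0
13.4 [554.8 178.3 168.7] [-1.61  0.88  2.33] [0.54 1.44 0.16] along tool -2.91
13.4833 [554.8 178.3 168.7] [-1.05  1.02  2.  ] [0.56 1.42 0.1 ] along tool -2.36
13.5667 [554.8 178.3 168.7] [-1.16  1.1   1.91] [0.49 1.42 0.17] along tool -2.35
13.65 [554.8 178.3 168.6] [-1.66  1.5   1.34] [0.51 1.4  0.11] along tool -2.16
13.7333 [554.8 178.3 168.6] [-0.69  0.26  1.67] [0.54 1.41 0.13] along tool -1.81
13.8167 [554.8 178.3 168.6] [-1.64  0.77  1.41] [0.56 1.34 0.16] along tool -2.12
13.9 [554.8 178.3 168.6] [-0.99  0.93  2.41] [0.54 1.27 0.11] along tool -2.67
delta [-0.3 -0.1  0.2] [-0.0003 -0.0008 -0.    ] | pos [554.8 178.3 168.6] tool z [ 0.505 -0.119 -0.855] yaw y 149.8 F [-1.   0.9  2.4] op 27.5 t 13.9 q [ 0.91 -0.39 -0.68  0.56 -1.1  -1.61]
tip in ring frame [-0.1 -0.3 -7.8] tilt deg 0.05
```

```bash

python3 nudge.py '[[0,0,0.5,0,0,0,10],[0,0,0.5,0,0,0,10],[0,0,0.5,0,0,0,10]]'>/dev/null
python3 - <<'E'
from h import *
snap('wrist','w8');snap('scene','c8')
a,b=[cv2.imread(f'pics/{n}.png',0).astype(np.float32) for n in('w7','w8')]
# gauge lower end (band) in the wrist view: template match, sub-pixel
x,y,w,h=254,196,54,20
T=a[y:y+h,x:x+w]; S=b[y-8:y+h+8,x-8:x+w+8]
m=cv2.matchTemplate(S,T,cv2.TM_CCOEFF_NORMED); _,v,_,l=cv2.minMaxLoc(m); print('band shift px',l[0]-8,l[1]-8,v, m[max(l[1]-1,0):l[1]+2,l[0]-1:l[0]+2].round(3))
for n in('c7','c8'):
    im=cv2.imread(f'pics/{n}.png').astype(int); g=(im[:,:,1]-im[:,:,2]>35)&(im[:,:,1]-im[:,:,0]>15); yy,xx=np.nonzero(g[120:190,200:280]); print(n,len(xx),xx.mean()+200,yy.mean()+120)
# expected screen move for a rigid grip
d=0.505*15.4,-.119*15.4,-.855*15.4
p=np.array([609.1,165.8,77])+np.array([-.505,.119,.855])*75
print('expected',proj('c7',p),proj('c7',p+d))
# ring found in wrist picture now vs predicted panel (slope unchanged)
print('ring pred w8',proj('w8',[609.1,165.8,77]))
# cross patch w7->... in scene
A,B=[cv2.imread(f'pics/{n}.png',0) for n in('scene0','c8')]
m=cv2.matchTemplate(B[160:195,245:285],A[168:185,256:273],cv2.TM_CCOEFF_NORMED);_,v,_,l=cv2.minMaxLoc(m);print('cross shift',l[0]-11,l[1]-8,v)
E
python3 f.py; python3 tgt.py 107
```

```text
band shift px 0 0 0.9722916483879089 [[0.803 0.835 0.796]
 [0.93  0.972 0.916]
 [0.841 0.881 0.826]]
c7 13 244.9230769230769 150.6153846153846
c8 24 243.375 160.16666666666666
expected [242.21886735 157.6468608 ] [240.75004145 162.69430519]
ring pred w8 [279.76604823 200.79813835]
cross shift 0 0 0.9974532723426819
14.25 [555.  178.2 168.2] [-0.59  0.83  2.75] [0.5  1.31 0.14] along tool -2.74
delta [-0.3 -0.  -0.2] [-0.0003 -0.0008  0.    ] | pos [555.  178.2 168.2] tool z [ 0.505 -0.119 -0.855] yaw y 149.8 F [-0.6  0.8  2.7] op 27.4 t 14.25 q [ 0.91 -0.39 -0.68  0.56 -1.1  -1.61]
tip in ring frame [-0.1 -0.4 -8.2] tilt deg 0.05
```

```bash
python3 nudge.py '[[0,0,0,0,0,0,10],[0,0,0,0,0,0,10],[0,0,0,0,0,0,10],[0,0,0,0,0,0,10],[0,0,0,0,0,0,10],[0,0,0,0,0,0,10],[0,0,0,0,0,0,10],[0,0,0,0,0,0,10]]'; python3 f.py; python3 -c "
from h import *
print(r.close_job())"
```

```text
t: 14.92
position: [555.0, 178.2, 168.2]
eef_rot: [0.193, -0.497, 0.825, -0.188]
force: [-0.5, 0.8, 2.6]
opening: 27.5
grip_force: 61.0
14.9167 [555.  178.2 168.2] [-0.53  0.79  2.61] [0.56 1.22 0.18] along tool -2.59
the job is handed in; nothing more can be done
None
```

The job is handed in at 14.9 s: I zeroed the gauge on the puck for about 1 s, and it is now held still with its tip in the ring, square to the panel and about 8 mm in (roughly half way) by my estimate, with no sign of the panel's slope having changed.

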